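# Scan a valve block into stock

## Robot

A 6-joint arm with a two-finger parallel gripper is mounted at the origin on the work surface. World frame = base frame: x ahead of the robot, y to its left, z up, the work surface at z = 0. Lengths are in m, angles in rad, forces in N, time in s.
With the tool pointing down it reaches from about 0.25 to 0.775 m from the base axis. Payload 4 kg.
Tool frame: the origin (TCP) lies midway between the tips of the shut fingers; the grasp point (between the pads) lies 19 mm behind it (robot.tcp_to_grasp is the z of the grasp point in the tool frame, in m); z points along the fingers, y is the line along which they close (so a half turn about z gives the same grasp; the last joint's range is limited). The gripper opens to 94 mm and grips with 3 to 60 N. Pads are 16 mm wide; open, the fingers measure 119 mm over their backs; the gripper's body (75 mm by 177 mm) begins 78 mm behind the grasp point.
Start: joints at [1.223, 0.087, 1.371, -0, 1.684, -0.103], TCP at [0.133, 0.534, 0.206] pointing down, gripper open.
Joint ranges: [-3.1, 3.1], [-0.76, 2.03], [0.27, 2.55], [-1.08, 4.22], [0.17, 2.65], [-2.57, 2.57]. Speed limits (rad/s): [2.79, 2.79, 3.14, 3.14, 3.14, 3.14].

## Interface

Orientations are given as [roll, pitch, yaw] about the fixed x, y, z axes, in that order (R = Rz(yaw) Ry(pitch) Rx(roll)).
In Python, from bench import robot gives the robot as it stands. The module is installed in compiled form; this text tells all that it offers.
- The arm moves only by the tool move_arm, never from a script. Its argument "motion" is one flat list of numbers, 7 for each row, row after row: the turn, a rotation vector about the tool's x, y, z in units of 45 degrees (1.0 is 45 degrees), then the shift along the tool's x, y, z in units of 100 mm (1.0 is 100 mm), then the opening, from 0 (shut) to 1 (fully open). A call has 1 to 12 rows; each row shifts and turns the commanded pose from where the row before left it, along the tool's axes as they then stand; what a row does not reach is not made up. A row lasts 1/12 s, in which the tool goes at most 41.7 mm and 7.16 degrees, less where a joint would pass 70% of its speed; a pose out of reach is approached as far as the arm can. A call with a number of a shift or a turn outside -1 to 1 is refused whole. A call with a gripper value outside its range is refused whole. The fingers move at their own pace and stop on an object; the grip force is fixed at half the most. Time passes only in rows, so rows that do not move let the fingers close. It gives the time, the measured TCP pose, the force, the opening and the grip force at its end, in the units of the state.
- robot.get_obs(): the state, without advancing time (a new reading comes with each control period).
- robot.snapshot(name): name is "side" or "top"; returns the picture (480x640x3 uint8, red, green, blue); there is no depth.
- robot.get_calibration(name): a dict with "fx", "fy", "cx", "cy" (pixels), "R" (3x3) and "t" (3): a world point X has camera coordinates R X + t. Camera axes: x right, y down, z forward; pixel columns grow to the right and rows downward; lengths in m; the calibration is good to about 2 mm. A picture is of the moment at which its call begins. get_calibration takes no time and is no camera call.
- robot.close_job(): hands the job in; it is judged then, once.
The state is a dict: "time": time; "joint_positions": joint angles; "qvel": joint speeds; "joint_torque": joint torques, N m; "tool_pos": TCP position; "ee_rot": TCP orientation; "wrist_force": force on the tool from outside, world axes, zero at the start; "wrist_torque": the same for the moment, N m; "width": finger opening in m; "finger_force": force on a finger pad.
Only numpy, scipy, OpenCV 4.12 (cv2) and the standard library are available. Lean on these libraries where they do the work, as an engineer would, in place of code of your own. Each camera call takes 0.05 s, during which the arm holds its last target. There are 200 camera calls.

## Task

Set the aluminium valve block gently on the middle of the sloped steel ledge, flat on the plate and resting against its lip, with the barcode label facing the scanner's nose, and let go of it. Only then pull the trigger of the clamped scanner fully in, without forcing it, keep it in for a good second and let it spring back. Leave the other parts where they are.

Things in the scene. Friction and masses are not known exactly. Their poses are not given: they have to be found in the camera images.
- station: Fixed scan station, z up. Plywood board 12 mm thick, spanning x -100..100, y -190..150 mm; origin at table height. A pistol barcode scanner is clamped on its side on a post, nose to +y. Its grey head spans x 0..63, y -155..-30, z 68..132 mm; the clamp behind reaches x = 69. The sloped ledge stands on a post in front of the nose.
- nose (a point): Centre of the glass in the scanner's rubber nose, at (30,-30,100) mm in the station frame; it looks to the station's +y.
- grip (a point): Point on the centre line of the scanner's black grip, level with the trigger's pad, at (-40,-122,100) mm in the station frame. The grip is 28 mm thick (y), 30 mm tall (z 85..115) and sticks out from the head to x = -112 (raked 5 degrees to -y), clear of the board. The trigger is on its +y (nose) side; front of pad at rest to back of grip: 62 mm.
- trigger (a joint): Angle of the sprung trigger, rad: 0 out (at rest), 0.35 fully in against a hard stop. Grey blade from its upright hinge, 34 mm towards the station's -x, ending in a rounded upright pad (16 mm diameter, 22 mm tall). Pulled in, the pad moves 12 mm towards the grip (station -y). At the pad it takes about 4 N to start and 8 to 9 N at the stop; it springs back by itself.
- trigger_hinge (a point): The trigger's hinge axis (along z), at (-6,-86,100) mm in the station frame.
- trigger_pad (a point): Front (nose side) of the rounded pad at the trigger's free end, mid height; at rest at (-40,-74,100) mm in the station frame. It moves with the trigger. The space in front of it (+y) is free.
- ledge: Sloped steel ledge, 20 degrees, low edge to the station's +x, with a lip there 8 mm high, 6 mm thick. Origin: mid-length at the foot of the lip's inner face, on the plate, at (25,75,65) mm in the station frame. x down the slope, y along the lip away from the scanner, z out of the plate. Plate x -66..6, y -30..30 mm. The seated block's origin is at (-20,0,0) mm, its axes along the ledge's.
- block: Aluminium hydraulic valve block, 40 (x) x 50 (y) x 45 (z) mm, about 0.3 kg, upright on the table. Origin at the centre of its underside, z up. Barcode label on its -y end; from its +y end a round steel cartridge (22, then 14 mm diameter) sticks out 20 mm. Grip it across x, high enough that the fingertips clear the lip.
- block_label (a point): Barcode label: white paper 30 x 30 mm with bars, centre of the block's -y end face, 22.5 mm above its underside.
- rod_end: Bystander: steel rod end lying flat, eye 44 mm outside diameter and a shank, 104 mm long along y (-52..52), 18 mm high. Origin between its ends, on the table.
- pump: Bystander: small gear pump, flange 60 x 45 x 20 mm with a round body and a shaft standing up to 67 mm. Origin at the centre of its underside.

How it is judged:
On the way, in this order (a step that is already met when the one before it is completed fails the run):
1. the block sits on the ledge against the lip, label towards the scanner, and the fingers have let go of it (x of block in the frame of ledge between -0.025 and -0.016 m and y of block in the frame of ledge between -0.012 and 0.012 m and z of block in the frame of ledge between -0.004 and 0.004 m and angle between the z axis of block and the z axis of ledge, either way round below 0.09 rad and angle between the y axis of block and the y axis of ledge, either way round below 0.12 rad and y of block_label in the frame of ledge below 0 m and contact force between the fingers and block below 0.3 N), for 0.3 s.
2. the trigger is fully in (over 0.32 of 0.35 rad) for 0.8 s while the block sits on the ledge (x of block in the frame of ledge between -0.025 and -0.016 m and y of block in the frame of ledge between -0.012 and 0.012 m and z of block in the frame of ledge between -0.004 and 0.004 m and angle between the z axis of block and the z axis of ledge, either way round below 0.09 rad and angle between the y axis of block and the y axis of ledge, either way round below 0.12 rad and y of block_label in the frame of ledge below 0 m and value of joint trigger above 0.32 rad), for 0.8 s.
At the end, for the whole second after the job is handed in: The block is at rest on the ledge: flat on the plate (within 4 mm and 0.09 rad), within 5 mm of touching the lip, within 12 mm of the middle, square within 0.12 rad, label towards the scanner; the trigger has sprung back (under 0.04 rad) (x of block in the frame of ledge between -0.025 and -0.016 m and y of block in the frame of ledge between -0.012 and 0.012 m and z of block in the frame of ledge between -0.004 and 0.004 m and angle between the z axis of block and the z axis of ledge, either way round below 0.09 rad and angle between the y axis of block and the y axis of ledge, either way round below 0.12 rad and y of block_label in the frame of ledge below 0 m and value of joint trigger below 0.04 rad and linear speed of block below 0.02 m/s).
It fails at once if the trigger is pulled (over 0.12 rad) before the block is on the ledge (value of joint trigger above 0.12 rad and distance between block and ledge above 0.045 m).
It fails at once if the scanner or its trigger is forced (fingers on the station over 100 N) (contact force between the fingers and station above 100 N).
It fails at once if the block is dropped or thrown (faster than 0.6 m/s out of the fingers: a fall of about 20 mm) (linear speed of block above 0.6 m/s and contact force between the fingers and block below 0.1 N).
It fails at once if the rod end or the pump is moved more than 20 mm (distance of any of rod_end, pump from where it was at the start of the episode above 0.02 m).
It also fails if it takes over 56 s, if anything falls off the work surface, if the arm or the gripper's body presses on something with over 40 N, if the wrist force passes 120 N, or if a joint passes its speed limit or range.

## Working session

There is one attempt and no reset: what is moved stays moved. The work goes in short steps, Python scripts to look and compute and a tool call to move; the robot and the scene stay as the last step left them, time stands still between calls to the robot, and variables do not carry over. Pictures are saved under pics/ and viewed, at most 10 in all, crops included, and the job is handed in when it is done.

Besides the shell and the picture viewer there is one more tool, called after ">>>" as name(argument=value, ...), one argument or row to a line, values as JSON. move_arm: Moves the arm, as the interface text tells. Shifts and turns lie within -1 to 1; 1 stands for 100 mm of shift or 45 degrees of turn. Its arguments: {"type":"object","properties":{"motion":{"type":"array","items":{"type":"number"}}},"required":["motion"]}

```bash
mkdir -p pics
python3 - <<'E'
from bench import robot
import cv2
for n in("top","side"):
    cv2.imwrite(f"pics/{n}0.png",robot.snapshot(n)[:,:,::-1]); c=robot.get_calibration(n); print(n,c)
o=robot.get_obs(); print(o, robot.tcp_to_grasp)
E
```

```text
top {'fx': 508.67853786649755, 'fy': 508.67853786649755, 'cx': 322.7166050505729, 'cy': 242.14669485514574, 'R': array([[-0.02646736, -0.99963589,  0.00524985],
       [-0.99242959,  0.02564578, -0.1201075 ],
       [ 0.11992913, -0.00838903, -0.99274701]]), 't': array([0.07292956, 0.55022008, 1.08029224])}
side {'fx': 576.5808271710176, 'fy': 576.5808271710176, 'cx': 327.91892952110794, 'cy': 244.22015500955945, 'R': array([[-0.97602159, -0.21749436, -0.00883481],
       [-0.15290113,  0.71391259, -0.68333744],
       [ 0.15492933, -0.66560124, -0.73004924]]), 't': array([0.53838634, 0.10478048, 0.99011986])}
{'time': 0.1, 'joint_positions': array([ 1.22289576e+00,  8.79256662e-02,  1.37203542e+00, -2.95585901e-05,
        1.68356213e+00, -1.03133707e-01]), 'qvel': array([ 0.00183199, -0.0032958 , -0.00200546, -0.00056985,  0.00201496,
       -0.0007082 ]), 'joint_torque': array([ 2.09780068e-03, -3.41252840e+01, -3.03302121e+01,  7.19260192e-02,
        3.03974818e-02, -1.02404899e-04]), 'tool_pos': array([0.13315774, 0.53316737, 0.20443117]), 'ee_rot': array([-3.13966933e+00, -1.69531860e-04,  2.89682233e+00]), 'wrist_force': array([ 0.61949875,  0.7435035 , -0.45464232]), 'wrist_torque': array([-0.03087785, -0.02913537,  0.00774919]), 'finger_force': 0.0, 'width': 0.09402985178039273} -0.0188
```

View pics/top0.png

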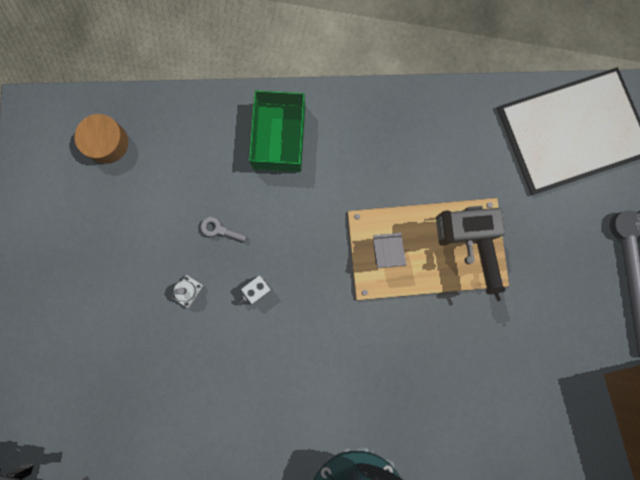

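View pics/side0.png

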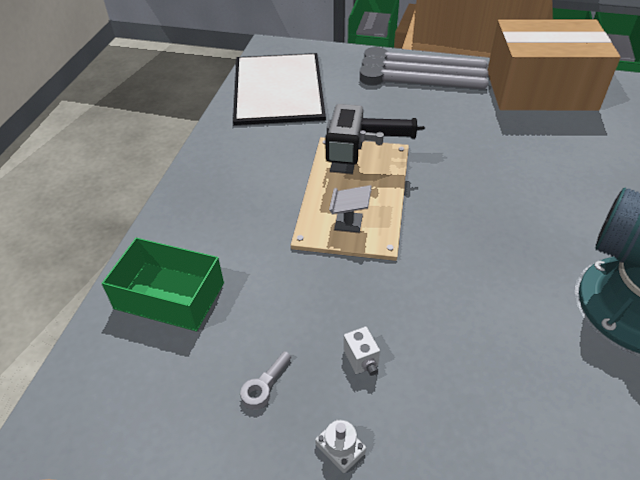

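```bash
cat > h.py <<'E'
import numpy as np,cv2
from bench import robot
def cast(n,px,z):
    c=robot.get_calibration(n); px=np.atleast_2d(px).astype(float)
    d=np.c_[(px[:,0]-c['cx'])/c['fx'],(px[:,1]-c['cy'])/c['fy'],np.ones(len(px))]@c['R']
    o=-c['R'].T@c['t']; return o+d*((z-o[2])/d[:,2])[:,None]
def proj(n,X):
    c=robot.get_calibration(n); p=np.atleast_2d(X)@c['R'].T+c['t']
    return np.c_[c['fx']*p[:,0]/p[:,2]+c['cx'],c['fy']*p[:,1]/p[:,2]+c['cy']]
def rect(n,m,z):
    k=max(cv2.findContours(m,cv2.RETR_EXTERNAL,cv2.CHAIN_APPROX_NONE)[0],key=cv2.contourArea)
    P=cast(n,k[:,0]+0.0,z)[:,:2]*1000
    r=cv2.minAreaRect(P.astype(np.float32)); return r,cv2.boxPoints(r)
E
python3 - <<'E'
from h import *
t=cv2.imread('pics/top0.png');s=cv2.imread('pics/side0.png')
for n,im in(("top",t),("side",s)):
    hsv=cv2.cvtColor(im,cv2.COLOR_BGR2HSV)
    m=cv2.inRange(hsv,(8,60,60),(28,255,255)); 
    mk=np.zeros_like(m); 
    if n=="top": mk[180:320,330:520]=1
    else: mk[130:270,280:420]=1
    m=m*mk; r,b=rect(n,m,.012); print(n,r,b.round(1).tolist())
    x0,x1,y0,y1=(225,285,265,320) if n=="top" else (335,395,320,385)
    g=hsv[y0:y1,x0:x1]; 
    mb=np.zeros_like(m); mb[y0:y1,x0:x1]=cv2.inRange(g,(0,0,170),(180,60,255)); r,b=rect(n,mb,.045); print('block',r,b.round(1).tolist())
c=np.hstack([cv2.resize(t[265:320,225:285],(400,367),interpolation=0),cv2.resize(s[320:385,335:395],(339,367),interpolation=0)])
cv2.imwrite('pics/c1.png',c)
E
```

```text
top ((534.6422729492188, -173.8072509765625), (201.8295440673828, 340.8233642578125), 3.6516757011413574) [[423.1000061035156, -10.199999809265137], [444.79998779296875, -350.29998779296875], [646.2000122070312, -337.3999938964844], [624.5, 2.700000047683716]]
block ((453.14263916015625, 205.23959350585938), (37.4438362121582, 48.03212356567383), 35.676300048828125) [[423.8999938964844, 213.8000030517578], [451.8999938964844, 174.8000030517578], [482.3999938964844, 196.60000610351562], [454.29998779296875, 235.6999969482422]]
side ((534.3462524414062, -170.2477264404297), (199.8966522216797, 346.7994689941406), 3.643188953399658) [[423.6000061035156, -3.5], [445.6000061035156, -349.6000061035156], [645.0999755859375, -336.8999938964844], [623.0999755859375, 9.199999809265137]]
block ((452.9098205566406, 204.59410095214844), (40.02958679199219, 49.91655349731445), 35.62128448486328) [[422.1000061035156, 213.1999969482422], [451.20001220703125, 172.60000610351562], [483.70001220703125, 196.0], [454.6000061035156, 236.5]]
```

View pics/c1.png

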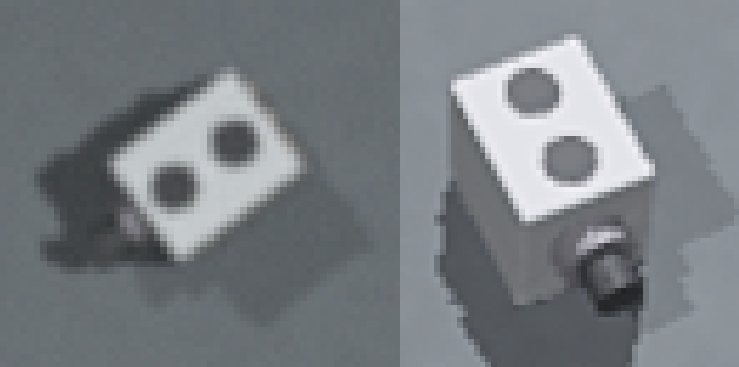

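The crop shows the block's two-holed top, with its cartridge on the lower-left end in the top view. That puts the block at about (453, 205) mm with a yaw of about 35.65°. The measured board is 202x341 mm against the nominal 200x340, which gives a station yaw of 3.65° and an origin at about (533, -154) mm. I'll move above the block now.

>>> move_arm(
  motion=[0,0,0,-0.325,-0.2,0.088,1,0,0,0,-0.325,-0.2,0.088,1,0,0,0,-0.325,-0.2,0.088,1,0,0,0,-0.325,-0.2,0.088,1,0,0,0,-0.325,-0.2,0.088,1,0,0,0,-0.325,-0.2,0.088,1,0,0,0,-0.325,-0.2,0.088,1,0,0,0,-0.325,-0.2,0.088,1,0,0,0,-0.325,-0.2,0.088,1,0,0,0,-0.325,-0.2,0.088,1,0,0,0,-0.325,-0.2,0.088,1,0,0,0,-0.325,-0.2,0.088,1],
)

```text
time: 1.1
tool_pos: [0.4542, 0.2046, 0.0991]
ee_rot: [-3.142, -0.001, 2.897]
wrist_force: [-0.3, 1.3, 0.9]
width: 0.0941
finger_force: 0.0
```

>>> move_arm(
  motion=[0,0,0.09,0,0,0,1,0,0,0.09,0,0,0,1,0,0,0.09,0,0,0,1,0,0,0.09,0,0,0,1,0,0,0.09,0,0,0,1,0,0,0.09,0,0,0,1,0,0,0.09,0,0,0,1,0,0,0.09,0,0,0,1,0,0,0.09,0,0,0,1,0,0,0.086,0,0,0,1,0,0,0,0,0,0,1,0,0,0,0,0,0,1],
)

```text
time: 2.1
tool_pos: [0.4532, 0.2062, 0.0995]
ee_rot: [-3.141, -0.0, 2.195]
wrist_force: [0.0, -0.3, -0.2]
width: 0.0942
finger_force: 0.0
```

```bash
cat >> h.py <<'E'
from scipy.spatial.transform import Rotation as Ro
def delta(p,R):
    "remaining shift (x100 mm) and turn (x45 deg) in tool axes to target p (m), R"
    o=robot.get_obs(); C=Ro.from_euler('xyz',o['ee_rot'])
    print('t',round(o['time'],2),'tcp',o['tool_pos'].round(4),'F',o['wrist_force'].round(1),'w',round(o['width'],4))
    print('shift',(C.inv().apply(np.array(p)-o['tool_pos'])*10).round(3),'turn',((C.inv()*R).as_rotvec(degrees=True)/45).round(3))
down=lambda yaw:Ro.from_euler('xyz',[180,0,yaw],degrees=True)
SY=np.radians(3.65); SO=np.array([.5332,-.1537,0]); RS=Ro.from_euler('z',SY)
st=lambda x,y,z: SO+RS.apply(np.array([x,y,z])/1000)
RL=RS*Ro.from_euler('y',20,degrees=True); led=lambda x,y,z: st(25,75,65)+RL.apply(np.array([x,y,z])/1000)
RT=RL*Ro.from_euler('xyz',[180,0,90],degrees=True)
E
python3 - <<'E'
from h import *
delta([.453,.205,.1],down(125.65))
t=cv2.imread('pics/top0.png');s=cv2.imread('pics/side0.png')
L=np.array([led(*p) for p in[(-66,-30,0),(6,-30,0),(6,30,0),(-66,30,0)]]+[led(6,-30,8),led(6,30,8)]+[st(30,-30,100),st(-40,-74,100)])
a=[]
for n,im,(x0,y0) in(("top",t,(340,190)),("side",s,(290,90))):
    q=(proj(n,L)-[x0,y0])*4; w={'top':(175,125),'side':(140,125)}[n]
    b=cv2.resize(im[y0:y0+w[1],x0:x0+(99 if n=='side' else 99)+0],None,fx=4,fy=4,interpolation=0) if 0 else cv2.resize(im[y0:y0+125,x0:x0+(180 if n=='top' else 140)],None,fx=4,fy=4,interpolation=0)
    for p in q: cv2.circle(b,tuple(int(v) for v in p+2),3,(0,0,255),1)
    a.append(b)
cv2.imwrite('pics/c2.png',cv2.resize(np.hstack(a),(800,312),interpolation=cv2.INTER_AREA))
E
```

```text
t 2.1 tcp [0.4532 0.2062 0.0995] F [ 0.  -0.3 -0.2] w 0.0942
shift [-0.008 -0.008 -0.005] turn [-0.001 -0.     0.002]
```

View pics/c2.png

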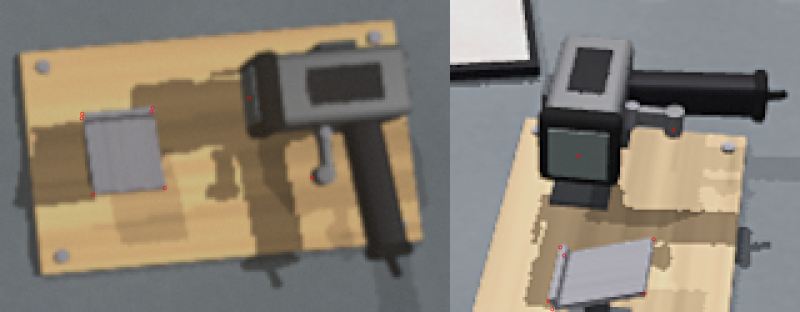

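The projected ledge corners, nose and pad all land on their features in both views: the ledge at (85–165, 110–195) in the left crop and the pad at (312, 177). The model fits, so I'll go down and grip.

>>> move_arm(
  motion=[0,0,0,-0.008,-0.008,0.1,1,0,0,0,0,0,0.1,1,0,0,0,0,0,0.1,1,0,0,0,0,0,0.1,1,0,0,0,0,0,0.1,1,0,0,0,0,0,0.1,1,0,0,0,0,0,0.1,1,0,0,0,0,0,0.08,1,0,0,0,0,0,0.045,1,0,0,0,0,0,0,1,0,0,0,0,0,0,1],
)

```text
time: 3.02
tool_pos: [0.4534, 0.2052, 0.0173]
ee_rot: [-3.141, -0.0, 2.193]
wrist_force: [-0.5, 0.0, 0.2]
width: 0.094
finger_force: 0.0
```

>>> move_arm(
  motion=[0,0,0,0,0,0,0.3,0,0,0,0,0,0,0.3,0,0,0,0,0,0,0.3,0,0,0,0,0,0,0.3,0,0,0,0,0,0,0.3,0,0,0,0,0,0,0.3,0,0,0,0,0,0,0.3,0,0,0,0,0,0,0.3,0,0,0,0,0,0,0.3,0,0,0,0,0,0,0.3,0,0,0,0,0,0,0.3,0,0,0,0,0,0,0.3],
)

```text
time: 4.02
tool_pos: [0.4533, 0.2051, 0.0174]
ee_rot: [-3.141, -0.0, 2.193]
wrist_force: [-0.4, 0.3, 0.5]
width: 0.0396
finger_force: 30.0
```

Run:
```python
from h import *
delta([.453,.205,.016],down(125.65))
cv2.imwrite('pics/s1.png',cv2.resize(robot.snapshot('side')[280:480,250:470,::-1],None,fx=2.5,fy=2.5))
```

```text
t 4.02 tcp [0.4533 0.2051 0.0174] F [-0.4  0.3  0.5] w 0.0396
shift [ 0.001 -0.003  0.014] turn [-0. -0.  0.]
```

View pics/s1.png

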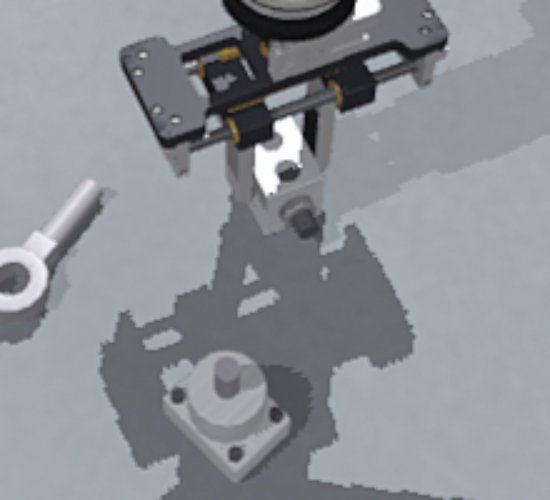

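The block is held square between the fingers, with a width of 39.6 mm and the cartridge free at (303, 222). The pump and rod end are untouched. Next I'll lift it.

>>> move_arm(
  motion=[0,0,0,0,0,-0.05,0.3,0,0,0,0,0,-0.12,0.3,0,0,0,0,0,-0.15,0.3,0,0,0,0,0,-0.15,0.3,0,0,0,0,0,-0.15,0.3,0,0,0,0,0,-0.15,0.3,0,0,0,0,0,-0.15,0.3,0,0,0,0,0,-0.15,0.3,0,0,0,0,0,-0.15,0.3,0,0,0,0,0,-0.12,0.3,0,0,0,0,0,-0.06,0.3,0,0,0,0,0,0,0.3],
)

```text
time: 5.07
tool_pos: [0.4541, 0.2054, 0.1588]
ee_rot: [3.139, 0.001, 2.193]
wrist_force: [-0.2, -0.5, -3.9]
width: 0.0398
finger_force: 30.0
```

Run:
```python
from h import *
p=led(-23,0,57.4); print(p); delta(p,RT)
```

```text
[ 0.55139773 -0.07738671  0.12680482]
t 5.07 tcp [0.4541 0.2054 0.1588] F [-0.2 -0.5 -3.9] w 0.0398
shift [-2.865 -0.858  0.32 ] turn [0.436 0.124 0.704]
```

>>> move_arm(
  motion=[0,0,0,-0.1,-0.03,0,0.3,0,0,0,-0.24,-0.072,0,0.3,0,0,0,-0.28,-0.084,0,0.3,0,0,0,-0.28,-0.084,0,0.3,0,0,0,-0.28,-0.084,0,0.3,0,0,0,-0.28,-0.084,0,0.3,0,0,0,-0.28,-0.084,0,0.3,0,0,0,-0.28,-0.084,0,0.3,0,0,0,-0.28,-0.084,0,0.3,0,0,0,-0.28,-0.084,0,0.3,0,0,0,-0.2,-0.06,0,0.3,0,0,0,-0.085,-0.028,0,0.3],
)

```text
time: 6.07
tool_pos: [0.5499, -0.0814, 0.1553]
ee_rot: [-3.139, -0.001, 2.19]
wrist_force: [0.6, 0.6, -4.1]
width: 0.0398
finger_force: 30.0
```

>>> move_arm(
  motion=[0.0363,0.0103,0.0587,0,0,0,0.3,0.0363,0.0103,0.0587,0,0,0,0.3,0.0363,0.0103,0.0587,0,0,0,0.3,0.0363,0.0103,0.0587,0,0,0,0.3,0.0363,0.0103,0.0587,0,0,0,0.3,0.0363,0.0103,0.0587,0,0,0,0.3,0.0363,0.0103,0.0587,0,0,0,0.3,0.0363,0.0103,0.0587,0,0,0,0.3,0.0363,0.0103,0.0587,0,0,0,0.3,0.0363,0.0103,0.0587,0,0,0,0.3,0.0363,0.0103,0.0587,0,0,0,0.3,0.0363,0.0103,0.0587,0,0,0,0.3],
)

```text
time: 7.07
tool_pos: [0.55, -0.0774, 0.1563]
ee_rot: [-2.788, 0.001, 1.633]
wrist_force: [0.1, 0.4, -2.9]
width: 0.0398
finger_force: 30.0
```

>>> move_arm(
  motion=[0,0,0,0,0,0,0.3,0,0,0,0,0,0,0.3],
)

```text
time: 7.23
tool_pos: [0.5502, -0.0776, 0.156]
ee_rot: [-2.789, -0.0, 1.636]
wrist_force: [-0.5, -0.1, -3.3]
width: 0.0397
finger_force: 30.0
```

Run:
```python
from h import *
p=led(-23,0,57.4);delta(p,RT)
```

```text
t 7.23 tcp [ 0.5502 -0.0776  0.156 ] F [-0.5 -0.1 -3.3] w 0.0397
shift [0.002 0.112 0.27 ] turn [-0.004  0.     0.002]
```

>>> move_arm(
  motion=[-0.004,0,0.002,0.002,0.06,0.1,0.3,0,0,0,0,0.052,0.12,0.3,0,0,0,0,0,0.1,0.3,0,0,0,0,0,0.1,0.3,0,0,0,0,0,0.08,0.3,0,0,0,0,0,0.06,0.3,0,0,0,0,0,0.05,0.3,0,0,0,0,0,0,0.3,0,0,0,0,0,0,0.3],
)

```text
time: 7.98
tool_pos: [0.5399, -0.0785, 0.0962]
ee_rot: [-2.794, 0.002, 1.633]
wrist_force: [-0.9, -0.2, -3.0]
width: 0.0397
finger_force: 30.0
```

Run:
```python
from h import *
delta(led(-23,0,17.4),RT)
a=robot.snapshot('side')[120:270,270:430,::-1];b=robot.snapshot('top')[180:310,330:500,::-1]
cv2.imwrite('pics/s2.png',np.hstack([cv2.resize(a,(400,375)),cv2.resize(b,(400,375))]))
```

```text
t 7.98 tcp [ 0.5399 -0.0785  0.0962] F [-0.9 -0.2 -3. ] w 0.0397
shift [0.004 0.003 0.073] turn [ 0.002  0.001 -0.003]
```

View pics/s2.png

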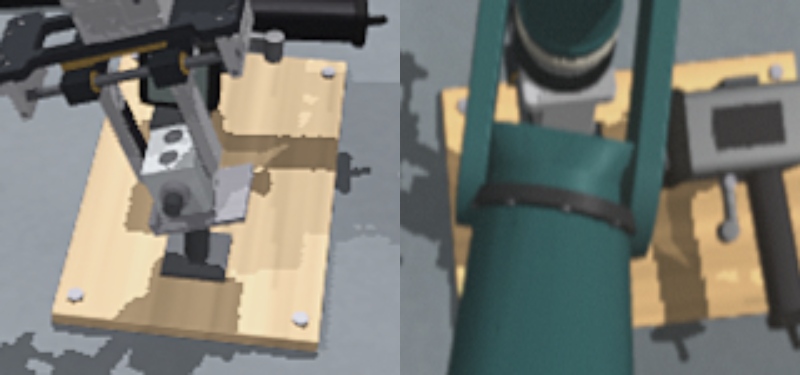

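The block hovers square over the plate, cartridge towards the camera, and nothing else is near it. I'll lower it slowly.

>>> move_arm(
  motion=[0,0,0,0.004,0.003,0.012,0.3,0,0,0,0,0,0.012,0.3,0,0,0,0,0,0.012,0.3,0,0,0,0,0,0.012,0.3,0,0,0,0,0,0.01,0.3,0,0,0,0,0,0,0.3,0,0,0,0,0,0,0.3],
)

```text
time: 8.67
tool_pos: [0.5382, -0.0781, 0.0905]
ee_rot: [-2.793, 0.001, 1.633]
wrist_force: [-0.2, 0.0, -3.1]
width: 0.0397
finger_force: 30.0
```

>>> move_arm(
  motion=[0,0,0,0,0,0.005,0.3,0,0,0,0,0,0.005,0.3,0,0,0,0,0,0,0.3,0,0,0,0,0,0,0.3],
)

```text
time: 9.0
tool_pos: [0.5379, -0.0782, 0.0897]
ee_rot: [-2.794, 0.001, 1.633]
wrist_force: [0.7, -0.3, -3.5]
width: 0.0398
finger_force: 30.0
```

>>> move_arm(
  motion=[0,0,0,0,0,0.005,0.3,0,0,0,0,0,0.005,0.3,0,0,0,0,0,0,0.3,0,0,0,0,0,0,0.3],
)

```text
time: 9.33
tool_pos: [0.5379, -0.0782, 0.0895]
ee_rot: [-2.795, 0.002, 1.633]
wrist_force: [1.4, -0.1, 0.3]
width: 0.0402
finger_force: 30.0
```

Run:
```python
from h import *
delta(led(-23,0,17.4),RT)
```

```text
t 9.33 tcp [ 0.5379 -0.0782  0.0895] F [ 1.4 -0.1  0.3] w 0.0402
shift [-0.001 -0.001  0.003] turn [ 0.003  0.001 -0.003]
```

The plate carries the block now, with contact at the predicted height. I'll slide it down the slope to the lip.

>>> move_arm(
  motion=[0,0,0,0,0.005,0,0.3,0,0,0,0,0.005,0,0.3,0,0,0,0,0.005,0,0.3,0,0,0,0,0.005,0,0.3,0,0,0,0,0,0,0.3,0,0,0,0,0,0,0.3],
)

```text
time: 9.83
tool_pos: [0.5394, -0.0782, 0.0889]
ee_rot: [-2.794, 0.002, 1.633]
wrist_force: [-1.7, 0.5, 5.0]
width: 0.0396
finger_force: 30.0
```

>>> move_arm(
  motion=[0,0,0,0,0.005,0,0.3,0,0,0,0,0.005,0,0.3,0,0,0,0,0,0,0.3,0,0,0,0,0,0,0.3],
)

```text
time: 10.17
tool_pos: [0.5403, -0.0781, 0.0886]
ee_rot: [-2.793, 0.002, 1.633]
wrist_force: [-0.7, -0.1, 4.9]
width: 0.0398
finger_force: 30.0
```

>>> move_arm(
  motion=[0,0,0,0,0.005,0,0.3,0,0,0,0,0.003,0,0.3,0,0,0,0,0,0,0.3,0,0,0,0,0,0,0.3],
)

```text
time: 10.5
tool_pos: [0.541, -0.0781, 0.0883]
ee_rot: [-2.793, 0.002, 1.633]
wrist_force: [-1.4, -0.7, 5.4]
width: 0.0396
finger_force: 30.0
```

>>> move_arm(
  motion=[0,0,0,0,0.005,0,0.3,0,0,0,0,0.005,0,0.3,0,0,0,0,0,0,0.3,0,0,0,0,0,0,0.3],
)

```text
time: 10.83
tool_pos: [0.5414, -0.0781, 0.0882]
ee_rot: [-2.792, 0.002, 1.633]
wrist_force: [-3.3, -0.1, 6.7]
width: 0.0397
finger_force: 30.0
```

The lip is now resisting: the arm moved only about 0.4 mm of the 1 mm commanded, and the force is up to 3.3 N. I'll let go.

>>> move_arm(
  motion=[0,0,0,0,0,0,0.5,0,0,0,0,0,0,0.6,0,0,0,0,0,0,0.7,0,0,0,0,0,0,0.75,0,0,0,0,0,0,0.75,0,0,0,0,0,0,0.75,0,0,0,0,0,0,0.75],
)

```text
time: 11.42
tool_pos: [0.5421, -0.0779, 0.087]
ee_rot: [-2.794, 0.001, 1.633]
wrist_force: [1.0, 0.1, -0.4]
width: 0.0704
finger_force: 0.0
```

>>> move_arm(
  motion=[0,0,0,0,0,-0.04,0.75,0,0,0,0,0,-0.08,0.75,0,0,0,0,0,-0.12,0.75,0,0,0,0,0,-0.15,0.75,0,0,0,0,0,-0.15,0.75,0,0,0,0,0,-0.15,0.75,0,0,0,0,0,-0.15,0.75,0,0,0,0,0,-0.15,0.75,0,0,0,0,0,-0.15,0.75,0,0,0,0,0,-0.1,0.75,0,0,0,0,0,-0.05,0.75,0,0,0,0,0,0,0.75],
)

```text
time: 12.42
tool_pos: [0.587, -0.0751, 0.2102]
ee_rot: [-2.797, 0.002, 1.633]
wrist_force: [-0.1, -0.6, -0.6]
width: 0.0705
finger_force: 0.0
```

Run:
```python
from h import *
R=RS*down(0); delta(st(-40,-105,190),R)
cv2.imwrite('pics/s3.png',cv2.resize(robot.snapshot('side')[120:270,270:430,::-1],(800,600)[:2]if 0 else(640,600)))
cv2.imwrite('pics/raw3.png',robot.snapshot('side')[:,:,::-1])
L=np.array([led(x-20,y,45) for x,y in[(-20,-25),(20,-25),(20,25),(-20,25)]]); print(((proj('side',L)-[270,120])*4).round(0).tolist())
```

```text
t 12.42 tcp [ 0.587  -0.0751  0.2102] F [-0.1 -0.6 -0.6] w 0.0705
shift [-1.802 -0.856  0.527] turn [-0.342  0.346  1.976]
[[319.0, 205.0], [238.0, 220.0], [221.0, 292.0], [304.0, 277.0]]
```

View pics/s3.png

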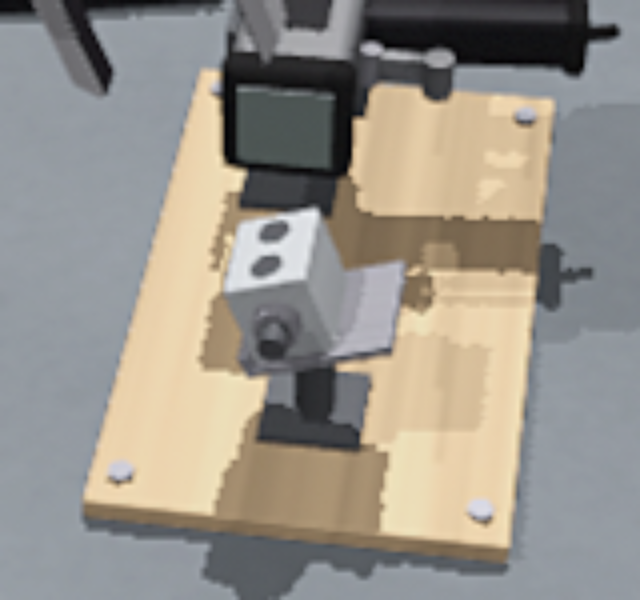

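The block sits flat against the lip. Its top corners at (319,207), (240,222), (227,293) and (307,280) match the predicted seated pose to within about 1 mm. Next I'll turn the tool for the grip and trigger.

>>> move_arm(
  motion=[-0.01425,0.0144,0.0823,0,0,0,1,-0.01425,0.0144,0.0823,0,0,0,1,-0.01425,0.0144,0.0823,0,0,0,1,-0.01425,0.0144,0.0823,0,0,0,1,-0.01425,0.0144,0.0823,0,0,0,1,-0.01425,0.0144,0.0823,0,0,0,1,-0.01425,0.0144,0.0823,0,0,0,1,-0.01425,0.0144,0.0823,0,0,0,1,-0.01425,0.0144,0.0823,0,0,0,1,-0.01425,0.0144,0.0823,0,0,0,1,-0.01425,0.0144,0.0823,0,0,0,1,-0.01425,0.0144,0.0823,0,0,0,1],
)

```text
time: 13.52
tool_pos: [0.5852, -0.0749, 0.2072]
ee_rot: [-2.966, 0.076, 0.845]
wrist_force: [-0.6, 0.2, -0.4]
width: 0.0942
finger_force: 0.0
```

>>> move_arm(
  motion=[-0.01425,0.0144,0.0823,0,0,0,1,-0.01425,0.0144,0.0823,0,0,0,1,-0.01425,0.0144,0.0823,0,0,0,1,-0.01425,0.0144,0.0823,0,0,0,1,-0.01425,0.0144,0.0823,0,0,0,1,-0.01425,0.0144,0.0823,0,0,0,1,-0.01425,0.0144,0.0823,0,0,0,1,-0.01425,0.0144,0.0823,0,0,0,1,-0.01425,0.0144,0.0823,0,0,0,1,-0.01425,0.0144,0.0823,0,0,0,1,-0.01425,0.0144,0.0823,0,0,0,1,-0.01425,0.0144,0.0823,0,0,0,1],
)

```text
time: 14.52
tool_pos: [0.5851, -0.075, 0.2072]
ee_rot: [-3.141, 0.005, 0.061]
wrist_force: [-0.6, 0.1, -0.1]
width: 0.094
finger_force: 0.0
```

Run:
```python
from h import *
R=RS*down(0); delta(st(-40,-108,180),R)
```

```text
t 14.52 tcp [ 0.5851 -0.075   0.2072] F [-0.6  0.1 -0.1] w 0.094
shift [-0.961  1.836  0.276] turn [-0.001  0.007 -0.004]
```

>>> move_arm(
  motion=[0,0.007,-0.004,-0.04,0.076,0,1,0,0,0,-0.09,0.17,0,1,0,0,0,-0.09,0.17,0,1,0,0,0,-0.09,0.17,0,1,0,0,0,-0.09,0.17,0,1,0,0,0,-0.09,0.17,0,1,0,0,0,-0.09,0.17,0,1,0,0,0,-0.09,0.17,0,1,0,0,0,-0.09,0.17,0,1,0,0,0,-0.09,0.17,0,1,0,0,0,-0.09,0.17,0,1,0,0,0,-0.021,0.06,0,1],
)

```text
time: 15.52
tool_pos: [0.5004, -0.267, 0.2073]
ee_rot: [-3.141, 0.0, 0.066]
wrist_force: [0.9, -0.3, 0.0]
width: 0.0939
finger_force: 0.0
```

>>> move_arm(
  motion=[0,0,0,0,0,0,1,0,0,0,0,0,0,1],
)

```text
time: 15.68
tool_pos: [0.5022, -0.2645, 0.2077]
ee_rot: [-3.14, -0.001, 0.067]
wrist_force: [-0.1, -0.6, 0.3]
width: 0.0941
finger_force: 0.0
```

Run:
```python
from h import *
R=RS*down(0); delta(st(-40,-108,81),R)
```

```text
t 15.68 tcp [ 0.5022 -0.2645  0.2077] F [-0.1 -0.6  0.3] w 0.0941
shift [-0.022 -0.004  1.267] turn [-0.002 -0.002  0.005]
```

>>> move_arm(
  motion=[0,0,0.005,-0.02,0,0.1,1,0,0,0,0,0,0.15,1,0,0,0,0,0,0.15,1,0,0,0,0,0,0.15,1,0,0,0,0,0,0.12,1,0,0,0,0,0,0.08,1,0,0,0,0,0,0.05,1,0,0,0,0,0,0.05,1,0,0,0,0,0,0.05,1],
)

```text
time: 16.43
tool_pos: [0.501, -0.2647, 0.1183]
ee_rot: [3.142, -0.003, 0.064]
wrist_force: [-1.0, -0.3, 0.0]
width: 0.094
finger_force: 0.0
```

Run:
```python
from h import *
R=RS*down(0); delta(st(-40,-108,81),R)
a=robot.snapshot('side')[60:200,290:460,::-1];b=robot.snapshot('top')[180:310,400:560,::-1]
cv2.imwrite('pics/s4.png',np.hstack([cv2.resize(a,(400,330)),cv2.resize(b,(400,330))]))
```

```text
t 16.43 tcp [ 0.501  -0.2647  0.1183] F [-1.  -0.3  0. ] w 0.094
shift [-0.009 -0.008  0.373] turn [ 0.    -0.004  0.   ]
```

View pics/s4.png

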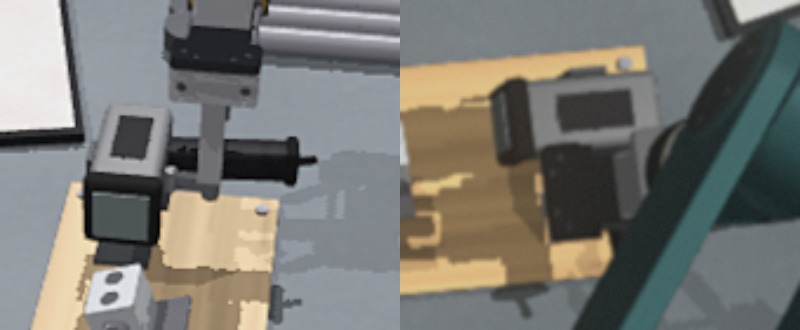

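The finger stands in front of the pad at (212, 190), clear of the head and the block. I'll descend the rest of the way.

>>> move_arm(
  motion=[0,0,0,-0.008,-0.008,0.05,1,0,0,0,0,0,0.06,1,0,0,0,0,0,0.06,1,0,0,0,0,0,0.06,1,0,0,0,0,0,0.06,1,0,0,0,0,0.015,0.05,1,0,0,0,0,0.015,0.02,1,0,0,0,0,0,0,1,0,0,0,0,0,0,1],
)

```text
time: 17.28
tool_pos: [0.5, -0.2671, 0.082]
ee_rot: [-3.141, -0.002, 0.063]
wrist_force: [-0.9, -0.4, 0.5]
width: 0.0941
finger_force: 0.0
```

Run:
```python
from h import *
delta(st(-40,-111,81),RS*down(0))
```

```text
t 17.28 tcp [ 0.5    -0.2671  0.082 ] F [-0.9 -0.4  0.5] w 0.0941
shift [ 0.004 -0.     0.01 ] turn [-0.001 -0.002 -0.001]
```

>>> move_arm(
  motion=[0,0,0,0,0,0,0.9,0,0,0,0,0,0,0.85,0,0,0,0,0,0,0.8,0,0,0,0,0,0,0.75,0,0,0,0,0,0,0.7,0,0,0,0,0,0,0.66,0,0,0,0,0,0,0.62,0,0,0,0,0,0,0.59,0,0,0,0,0,0,0.57,0,0,0,0,0,0,0.57,0,0,0,0,0,0,0.57],
)

```text
time: 18.2
tool_pos: [0.4992, -0.2672, 0.0819]
ee_rot: [-3.141, 0.0, 0.063]
wrist_force: [-4.0, 0.9, 1.4]
width: 0.0537
finger_force: 7.2
```

>>> move_arm(
  motion=[0,0,0,0,0,0,0.55,0,0,0,0,0,0,0.54,0,0,0,0,0,0,0.53,0,0,0,0,0,0,0.52,0,0,0,0,0,0,0.51,0,0,0,0,0,0,0.5,0,0,0,0,0,0,0.5,0,0,0,0,0,0,0.5],
)

```text
time: 18.87
tool_pos: [0.4993, -0.269, 0.0819]
ee_rot: [3.139, -0.001, 0.063]
wrist_force: [-3.9, -5.5, -1.7]
width: 0.0497
finger_force: 29.9
```

The width has stopped at 49.7 mm with 30 N on the pads, so the trigger is on its hard stop. I'll hold it.

>>> move_arm(
  motion=[0,0,0,0,0,0,0.5,0,0,0,0,0,0,0.5,0,0,0,0,0,0,0.5,0,0,0,0,0,0,0.5,0,0,0,0,0,0,0.5,0,0,0,0,0,0,0.5,0,0,0,0,0,0,0.5,0,0,0,0,0,0,0.5,0,0,0,0,0,0,0.5,0,0,0,0,0,0,0.5,0,0,0,0,0,0,0.5,0,0,0,0,0,0,0.5],
)

```text
time: 19.87
tool_pos: [0.4994, -0.2691, 0.0819]
ee_rot: [3.139, -0.001, 0.063]
wrist_force: [-4.0, -4.7, -0.5]
width: 0.0499
finger_force: 29.9
```

>>> move_arm(
  motion=[0,0,0,0,0,0,0.5,0,0,0,0,0,0,0.5,0,0,0,0,0,0,0.5,0,0,0,0,0,0,0.5],
)

```text
time: 20.2
tool_pos: [0.4993, -0.2691, 0.0819]
ee_rot: [3.139, -0.001, 0.063]
wrist_force: [-4.9, -4.3, 0.2]
width: 0.0495
finger_force: 29.9
```

Run:
```python
from h import *
delta(st(-40,-111,81),RS*down(0))
b=robot.snapshot('side')[60:260,280:480,::-1]
cv2.imwrite('pics/s5.png',cv2.resize(b,(600,600)))
```

```text
t 20.2 tcp [ 0.4993 -0.2691  0.0819] F [-4.9 -4.3  0.2] w 0.0495
shift [ 0.011 -0.02   0.009] turn [ 0.004 -0.001 -0.001]
```

View pics/s5.png

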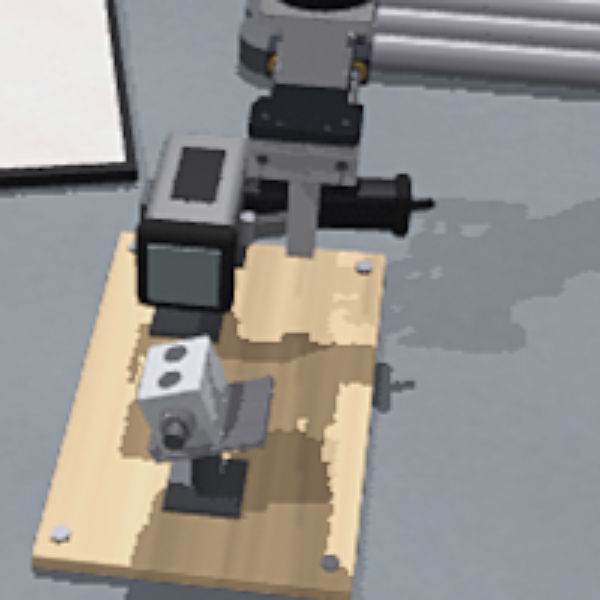

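The blade at (265, 222) is pulled back towards the grip behind the finger, and the block is unchanged on the ledge. The hold lasted over 1.3 s, so I'll release and go up.

>>> move_arm(
  motion=[0,0,0,0,0,0,0.6,0,0,0,0,0,0,0.7,0,0,0,0,0,0,0.85,0,0,0,0,0,0,1,0,0,0,0,0,0,1,0,0,0,0,0,0,1,0,0,0,0,0,0,1,0,0,0,0,0,0,1],
)

```text
time: 20.92
tool_pos: [0.5003, -0.2673, 0.0823]
ee_rot: [-3.142, -0.002, 0.063]
wrist_force: [-0.7, 0.3, -0.1]
width: 0.0935
finger_force: 0.0
```

>>> move_arm(
  motion=[0,0,0,0,0,-0.05,1,0,0,0,0,0,-0.1,1,0,0,0,0,0,-0.12,1,0,0,0,0,0,-0.12,1,0,0,0,0,0,-0.12,1,0,0,0,0,0,-0.12,1,0,0,0,0,0,-0.12,1,0,0,0,0,0,-0.12,1,0,0,0,0,0,-0.1,1,0,0,0,0,0,-0.05,1,0,0,0,0,0,0,1],
)

```text
time: 21.83
tool_pos: [0.5005, -0.2674, 0.186]
ee_rot: [3.14, -0.004, 0.063]
wrist_force: [-0.2, -0.6, 0.3]
width: 0.094
finger_force: 0.0
```

Run:
```python
from h import *
a=robot.snapshot('side')
cv2.imwrite('pics/s6.png',cv2.resize(a[60:260,280:480,::-1],(600,600)))
r=cv2.imread('pics/raw3.png')[:,:,::-1]; d=np.abs(a.astype(int)-r).max(2)
print('diff at block',d[165:215,320:375].max(), 'pad shift px',cv2.phaseCorrelate(np.float32(r[128:148,362:390].mean(2)),np.float32(a[128:148,362:390].mean(2))), ((proj('side',st(-40,-74,100))-[280,60])*3).round())
```

```text
diff at block 111 pad shift px ((0.06558369096347327, 0.001198388907379666), 0.935898406902949) [[297. 245.]]
```

View pics/s6.png

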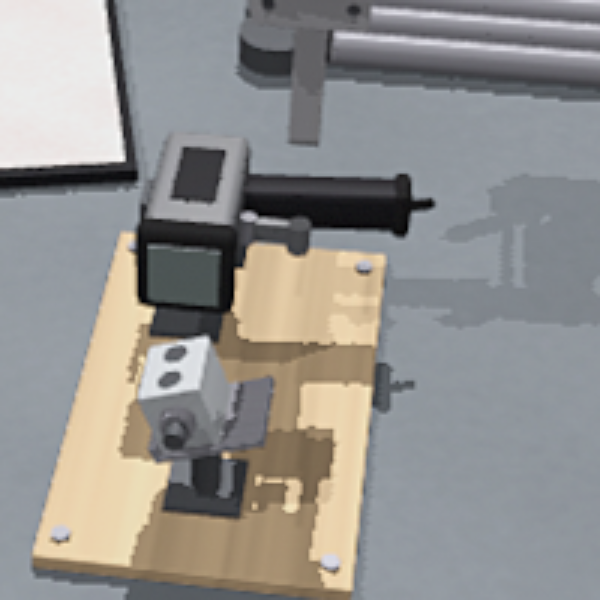

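The trigger pad at (298, 235) is back at its rest position, having shifted 0.07 px. The block is still seated, and the differences in the picture come from shadow. I'm handing it in.

```bash
python3 -c "
from bench import robot
print(robot.close_job())"
```

```text
the job is handed in; nothing more can be done
None
```

The block was set on the ledge against its lip, label towards the scanner, and released; the trigger was then held fully in for over a second and sprang back, and the job is handed in at about 22 s of the 56 s (the verdict was not shown).

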